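# Scrape the crumb groove of a carving board under a wire ledge

## Task

Take the bamboo scraping stick from the caddy's sleeve and dip its tip well down into the small blue cup; then set the tip down in the board's groove at the red end and draw it slowly and gently along the whole groove, under the wire ledge and round the corner to the blue end, without lifting it out or bumping the ledge. Last, stand the stick tip down in the caddy's open bin and let go. Leave the cup, stockpot, lid, bottle and spoon rest standing where they are.

Things in the scene. Friction and masses are not known exactly. Their poses are not given: they have to be found in the camera images.
- stick: Bamboo scraping stick, 200 mm long, 40 g: 12 x 12 handle whose lowest 45 (dark) tapers to a blunt tip 5 across. Origin: centre of the tip's end; z runs up the stick, x and y square to the handle's sides. Starts upright, tip down, in the caddy's sleeve, leaning up to 4 degrees in its play, tip on the tray floor; handle stands 104 above the sleeve. Lift it 100 straight up to clear.
- caddy: Fixed steel condiment caddy, mm; origin centre of underside, z up. Tray 100 (x) x 180 (y), floor 4 thick, rim 30 high. At (0, -60): square upright sleeve holding the stick, open top at z 100, 15 x 15 inside. At (0, +53): square open bin, 60 x 60 inside, inner floor z 7, walls 3 thick, rim z 96. Between them two jars, 68 high.
- cup: Small open blue ceramic cup, loose, 300 g; origin centre of underside, z up. Rim radius 38 mm, height 65, wall 4, narrower towards the foot (inner radius at least 25 there), inner floor 5 up.
- board: Fixed pale carving board, 150 (x) x 240 (y) x 24 mm; origin centre of underside, z up, +x its back, away from the robot (yaw up to 0.25 rad). L-shaped groove in its top (z 24), dark floor at z 17, 20 wide. Centre line, x y: red end 45 85; straight to the corner 45 -85; straight to the blue end -35 -85. End walls at y 95 and x -45. Red and blue floor marks fill the last 20 at each end.
- red_end (a point): Point on the groove's floor on its centre line, 10 mm from the end wall, at the red end of the long leg.
- corner (a point): Point on the groove's floor where the centre lines of its two legs meet.
- blue_end (a point): Point on the groove's floor on its centre line, 10 mm from the end wall, at the blue end of the short leg.
- ledge: Steel wire ledge over the long leg; origin and axes of the board. Four rods, 8 mm thick, along y -112 to 112 at x 19.5, 36.5, 53.5, 70.5, centres at z 94; cross rods at both ends; legs at x 70.5, y +-112. Open below to the front (-x). The stick does not fit between the rods: under it, it must lean 22 degrees or more, handle to -x; 35 to 40 clears well.
- pot: Bystander: stainless stockpot, loose, radius 85 mm (its handles within 130 of its axis), 170 high; origin centre of underside.
- lid: Bystander: steel pot lid lying on the table, loose, radius 88 mm, 48 high with its black knob; origin centre of underside.
- bottle: Bystander: green glass bottle, loose, radius 28 mm, 170 high; origin centre of underside.
- spoon_rest: Bystander: white ceramic spoon rest, loose, radius 41 mm, 20 high, with a tab to 75 on one side; origin centre of underside.
Things that resemble listed ones, but are neither listed nor needed, are in the scene too. Of the things like the stick, leave any that is yellow; of the rest the smaller one is meant.

How it is judged:
On the way, in this order (a step that is already met when the one before it is completed fails the run):
1. the stick's tip is dipped in the cup, at least 20 mm below the rim (horizontal distance between stick and cup below 0.034 m and z of stick in the frame of cup between 0 and 0.045 m and angle between cup's own z axis and vertical below 0.2 rad), for 0.2 s.
2. the tip is down in the groove at its red end (x of stick in the frame of board between 0.033 and 0.057 m and y of stick in the frame of board between 0.071 and 0.097 m and z of stick in the frame of board between 0.01 and 0.0225 m), for 0.2 s.
3. the tip is down in the groove, 40 mm along its long leg (x of stick in the frame of board between 0.033 and 0.057 m and y of stick in the frame of board between 0.038 and 0.052 m and z of stick in the frame of board between 0.01 and 0.0225 m), for 0.1 s.
4. the tip is down in the groove, 70 mm along its long leg (x of stick in the frame of board between 0.033 and 0.057 m and y of stick in the frame of board between 0.008 and 0.022 m and z of stick in the frame of board between 0.01 and 0.0225 m), for 0.1 s.
5. the tip is down in the groove, 100 mm along its long leg (x of stick in the frame of board between 0.033 and 0.057 m and y of stick in the frame of board between -0.022 and -0.008 m and z of stick in the frame of board between 0.01 and 0.0225 m), for 0.1 s.
6. the tip is down in the groove, 130 mm along its long leg (x of stick in the frame of board between 0.033 and 0.057 m and y of stick in the frame of board between -0.052 and -0.038 m and z of stick in the frame of board between 0.01 and 0.0225 m), for 0.1 s.
7. the tip is down in the groove at its corner (x of stick in the frame of board between 0.035 and 0.057 m and y of stick in the frame of board between -0.097 and -0.0745 m and z of stick in the frame of board between 0.01 and 0.0225 m), for 0.1 s.
8. the tip is down in the groove, 27 mm along its short leg (x of stick in the frame of board between 0.011 and 0.025 m and y of stick in the frame of board between -0.097 and -0.073 m and z of stick in the frame of board between 0.01 and 0.0225 m), for 0.1 s.
9. the tip is down in the groove, 53 mm along its short leg (x of stick in the frame of board between -0.015 and -0.001 m and y of stick in the frame of board between -0.097 and -0.073 m and z of stick in the frame of board between 0.01 and 0.0225 m), for 0.1 s.
10. the tip is down in the groove at its blue end (x of stick in the frame of board between -0.047 and -0.026 m and y of stick in the frame of board between -0.097 and -0.073 m and z of stick in the frame of board between 0.01 and 0.0225 m), for 0.2 s.
At the end, for the whole second after the job is handed in: The stick stands tip down in the caddy's bin (tip inside the bin's walls and within 30 mm of the caddy's underside height, leaning less than 45 degrees), released and at rest; cup, pot, lid, bottle and spoon rest stand upright within 25 mm of where they were (x of stick in the frame of caddy between -0.031 and 0.031 m and y of stick in the frame of caddy between 0.022 and 0.084 m and z of stick in the frame of caddy between 0 and 0.03 m and angle between stick's own z axis and vertical below 0.8 rad and linear speed of stick below 0.03 m/s and angular speed of stick below 0.3 rad/s and distance of each of pot, lid, bottle, spoon_rest, cup from where it was at the start of the episode below 0.025 m and angle between each of pot, lid, bottle, spoon_rest, cup's own z axis and vertical below 0.35 rad); the robot touches nothing.
It fails at once if the cup, stockpot, lid, bottle or spoon rest is shoved more than 25 mm or tipped (distance of any of pot, lid, bottle, spoon_rest, cup from where it was at the start of the episode above 0.025 m or angle between any of pot, lid, bottle, spoon_rest, cup's own z axis and vertical above 0.35 rad).
It fails at once if the tip goes faster than 0.12 m/s while it is down in the groove (x of stick in the frame of board between -0.05 and 0.06 m and y of stick in the frame of board between -0.1 and 0.1 m and z of stick in the frame of board between 0 and 0.0225 m and linear speed of stick above 0.12 m/s).
It fails at once if the tip is lifted out of the groove (tip 2 to 10 mm above the board's top) over the part of it between the coloured ends (z of stick in the frame of board between 0.026 and 0.034 m and ((x of stick in the frame of board between 0.033 and 0.057 m and y of stick in the frame of board between -0.097 and 0.055 m) or (x of stick in the frame of board between -0.01 and 0.057 m and y of stick in the frame of board between -0.097 and -0.073 m))).
It fails at once if the stick presses on the board with more than 35 N (contact force between stick and board above 35 N).
It fails at once if the wire ledge is bumped (more than 6 N by anything) (contact force between ledge and anything else above 6 N).
It also fails if it takes over 72 s, if anything falls off the work surface, if the arm or the gripper's body presses on something with over 40 N, if the wrist force passes 120 N, or if a joint passes its speed limit or range.

## Robot

A 6-joint arm with a two-finger parallel gripper is mounted at the origin on the work surface. World frame = base frame: x ahead of the robot, y to its left, z up, the work surface at z = 0. Lengths are in m, angles in rad, forces in N, time in s.
With the tool pointing down it reaches from about 0.425 to 0.95 m from the base axis. Payload 3.5 kg.
Tool frame: the origin (TCP) lies between the finger pads; the fingertips stand 22 mm ahead of it and the grasp point (between the pads) lies 3 mm ahead of it; z points along the fingers, y is the line along which they close (so a half turn about z gives the same grasp; the last joint's range is limited). The gripper opens to 85 mm and grips with 20 to 120 N. Pads are 22 mm wide; open, the fingers measure 114 mm over their backs; the gripper's body (76 mm by 85 mm) begins 54 mm behind the grasp point. The pads swing forward as they close: fully open they stand 13 mm farther back than shut.
Start: joints at [-1.428, 0.286, 1.577, -0, 1.279, -0.15], TCP at [0.195, -0.646, 0.253] pointing down, gripper open.
Joint ranges: [-2.77, 2.77], [-0.9, 2.22], [0.21, 2.48], [-1.53, 4.67], [0.24, 2.81], [-2.84, 2.84]. Speed limits (rad/s): [2.79, 2.79, 3.14, 3.14, 3.14, 3.14].

## Interface

Orientations are given as a 3x3 rotation matrix whose columns are the frame's x, y, z axes.
In Python, from bench import * gives the robot as it stands.
- The arm moves only by the tool apply_moves, never from a script. Its argument "targets" is a list of rows, each a list of 5 numbers: the opening, from 0 (shut) to 1 (fully open), then the shift along the tool's x, y, z as a fraction of full scale, then the turn about the tool's z as a fraction of full scale. A call has 1 to 12 rows; each row is the pose to reach, as a shift and turn from the pose commanded when the call began, along the tool's axes at that moment; what a row does not reach only later rows make up. Full scale, the value 1, is 80 cm for a shift and 90 degrees for a turn. A row lasts 1/10 s, in which the tool goes at most 50 mm and 8.59 degrees, less where a joint would pass 70% of its speed; a pose out of reach is approached as far as the arm can. A call with a number of a shift or a turn outside -1 to 1 is refused whole. A call with a gripper value outside its range is refused whole. The fingers move at their own pace and stop on an object; "grip_force" is the grip in N (left out, the last holds). Time passes only in rows, so rows that repeat a pose let the fingers close. It gives the time, the measured TCP pose, the force, the opening and the grip force at its end, in the units of the state.
- read_state(): the state, without advancing time (a new reading comes with each control period).
- camera(name): name is "side" or "top"; returns the picture (480x640x3 uint8, red, green, blue); there is no depth.
- camera_info(name): a dict with "camera_matrix" (3x3 intrinsics, pixels), "D" ([k1, k2, p1, p2, k3] as OpenCV has them; the pictures are not rectified), "T" (4x4, takes a point from camera to world coordinates). Camera axes: x right, y up, looking along -z (the intrinsics and any distortion apply to the point x, -y, -z); pixel columns grow to the right and rows downward; lengths in m; the calibration is good to about 2 mm. A picture is of the moment at which its call begins. camera_info takes no time and is no camera call.
- finish_job(): hands the job in; it is judged then, once.
The state is a dict: "time": time; "joints": joint angles; "qvel": joint speeds; "joint_torque": joint torques, N m; "tcp_pos": TCP position; "tcp_rot": TCP orientation; "wrist_force": force on the tool from outside, world axes, zero at the start; "moment": the same for the moment, N m; "width": opening from 0.0 (shut) to 1.0 (fully open); "gripper_force": force on a finger pad.
Only numpy, scipy, OpenCV 4.12 (cv2) and the standard library are available. Lean on these libraries where they do the work, as an engineer would, in place of code of your own. Each camera call takes 0.05 s, during which the arm holds its last target. There are 200 camera calls.

## Working session

There is one attempt and no reset: what is moved stays moved. The work goes in short steps, Python scripts to look and compute and a tool call to move; the robot and the scene stay as the last step left them, time stands still between calls to the robot, and variables do not carry over. Pictures are saved under pics/ and viewed, at most 10 in all, crops included, and the job is handed in when it is done.

Besides the shell and the picture viewer there is one more tool, called after ">>>" by a JSON object that holds its "api" and its "payload", one argument or row to a line. apply_moves: Moves the arm, as the interface text tells. Shift numbers are shares of 80 cm and turn numbers shares of 90 degrees, none past 1 either way. Its arguments: {"type":"object","properties":{"targets":{"type":"array"},"grip_force":{"type":"number"}},"required":["targets"]}

```bash
mkdir -p pics
cat > h.py <<'E'
from bench import *
import numpy as np, cv2
def ray(cam,uv):
    I=camera_info(cam);K=np.array(I["camera_matrix"]);D=np.array(I["D"]);T=np.array(I["T"])
    p=cv2.undistortPoints(np.array([[uv]],float),K,D)[0,0]
    d=T[:3,:3]@np.array([p[0],-p[1],-1]);return T[:3,3],d/np.linalg.norm(d)
def onz(cam,uv,z):
    o,d=ray(cam,uv);return o+d*(z-o[2])/d[2]
def tri(uvs,uvt):
    o1,d1=ray("side",uvs);o2,d2=ray("top",uvt)
    s=np.linalg.lstsq(np.c_[d1,-d2],o2-o1,rcond=None)[0]
    a=o1+d1*s[0];b=o2+d2*s[1];return (a+b)/2,np.linalg.norm(a-b)
def proj(cam,P):
    I=camera_info(cam);T=np.linalg.inv(np.array(I["T"]));P=np.atleast_2d(P)@T[:3,:3].T+T[:3,3]
    return cv2.projectPoints(P*[1,-1,-1],np.zeros(3),np.zeros(3),np.array(I["camera_matrix"]),np.array(I["D"]))[0][:,0]
def crop(cam,name,u0,v0,w,h,s):
    im=camera(cam);c=im[v0:v0+h,u0:u0+w];c=cv2.resize(c,None,fx=s,fy=s,interpolation=cv2.INTER_CUBIC)
    cv2.imwrite("pics/"+name,c[:,:,::-1])
E
python3 - <<'E'
from h import *
for c in("top","side"):
    cv2.imwrite(f"pics/{c}.png",camera(c)[:,:,::-1]); print(camera_info(c)["T"],camera_info(c)["camera_matrix"])
s=read_state();print(s["tcp_rot"],s["width"])
E
```

```text
[[ 0.05229622  0.97806121 -0.20164666  0.28529008]
 [-0.99861912  0.05222867 -0.00565922 -0.08865893]
 [ 0.00499667  0.20166416  0.97944198  1.24386481]
 [ 0.          0.          0.          1.        ]] [[579.15744704   0.         325.78420252]
 [  0.         579.15744704 239.52805094]
 [  0.           0.           1.        ]]
[[ 0.89804881  0.30926321 -0.31283318  0.0398382 ]
 [-0.43979143  0.64670397 -0.62318334 -1.00236332]
 [ 0.00958278  0.69723041  0.71678304  1.14441317]
 [ 0.          0.          0.          1.        ]] [[611.40127538   0.         321.31462014]
 [  0.         611.40127538 241.25124715]
 [  0.           0.           1.        ]]
[[ 9.57441616e-01  2.88626846e-01 -3.09633982e-04]
 [ 2.88626855e-01 -9.57439421e-01  2.07229749e-03]
 [ 3.01664910e-04 -2.07347254e-03 -9.99997805e-01]] 1.000560034914707
```

View pics/top.png

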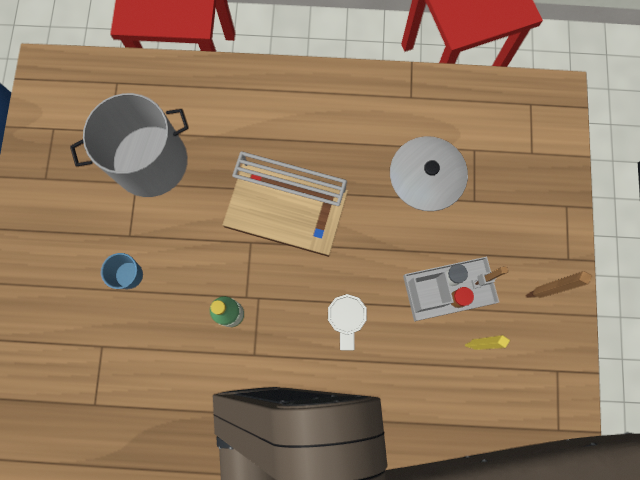

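View pics/side.png

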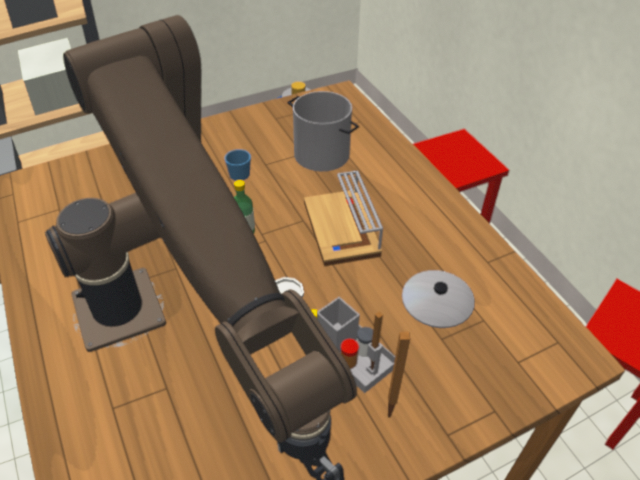

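```bash
cat >> h.py <<'E'
def comp(name,panels):
    out=[]
    for cam,u0,v0,w,h,s in panels:
        c=camera(cam)[v0:v0+h,u0:u0+w,::-1];c=cv2.resize(c,None,fx=s,fy=s,interpolation=cv2.INTER_CUBIC)
        for u in range(-(-u0//10)*10,u0+w,10):
            x=int((u-u0+.5)*s);cv2.line(c,(x,0),(x,4),(0,0,255),1);cv2.putText(c,str(u),(x-8,13),0,.3,(0,0,0))
        for v in range(-(-v0//10)*10,v0+h,10):
            y=int((v-v0+.5)*s);cv2.line(c,(0,y),(4,y),(0,0,255),1);cv2.putText(c,str(v),(5,y+3),0,.3,(0,0,0))
        out.append(c)
    H=max(c.shape[0] for c in out)
    cv2.imwrite("pics/"+name,np.hstack([cv2.copyMakeBorder(c,0,H-c.shape[0],0,0,cv2.BORDER_CONSTANT) for c in out]))
E
python3 - <<'E'
from h import *
comp("caddy.png",[("top",400,245,115,85,4),("side",310,290,85,100,4)])
comp("board.png",[("top",218,145,134,115,3.3),("side",300,165,88,100,4)])
E
```

```text
(no output)
```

View pics/caddy.png

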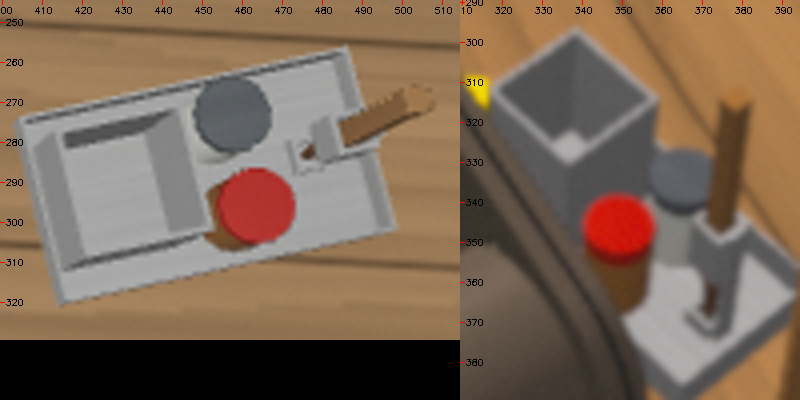

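View pics/board.png

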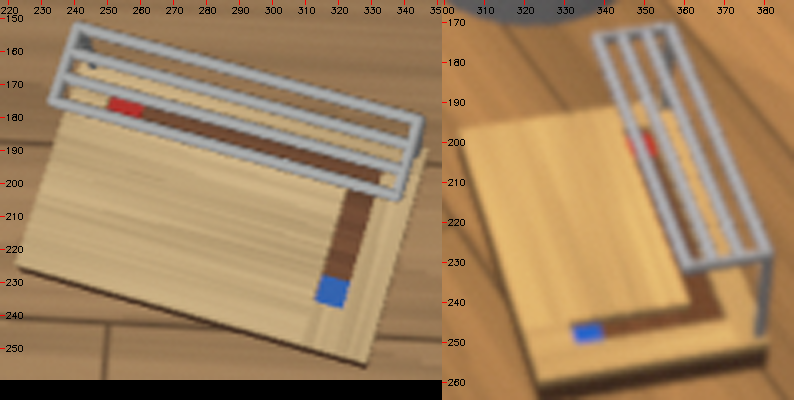

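```bash
cat > fit.py <<'E'
from h import *
from scipy.optimize import least_squares
def pp(x,y,u0,v0,s): return [u0+(x+.5)/s-.5, v0+(y+.5)/s-.5]
def fit(obs,p0,zfree=True):
    # obs: cam,uv,local xyz mm ; p: x,y,yaw,z
    def W(p,L):
        c,s=np.cos(p[2]),np.sin(p[2]);L=np.array(L)/1000
        return np.array([p[0]+c*L[0]-s*L[1],p[1]+s*L[0]+c*L[1],p[3]*zfree+L[2]])
    def r(p): return np.concatenate([proj(c,W(p,L))[0]-uv for c,uv,L in obs]+[[p[3]*(0 if zfree else 1)]])
    q=least_squares(r,p0,loss="soft_l1");print(q.x.round(4),np.abs(q.fun).max().round(2));print(np.round(r(q.x)[:-1].reshape(-1,2),1).tolist());return q.x
T=lambda x,y:pp(x,y,400,245,4);S=lambda x,y:pp(x-460,y,310,290,4)
c=[("top",T(19,118),(50,90,30)),("top",T(62,304),(-50,90,30)),("top",T(395,229),(-50,-90,30)),("top",T(347,47),(50,-90,30)),
("top",T(35,137),(33,86,96)),("top",T(180,108),(33,20,96)),("top",T(212,230),(-33,20,96)),("top",T(68,270),(-33,86,96)),
("side",S(573,27),(33,86,96)),("side",S(659,98),(33,20,96)),("side",S(568,165),(-33,20,96)),("side",S(491,95),(-33,86,96))]
if __name__=="__main__":
    fit(c,[.4,-.35,.2,0])
    print("stick top",tri(S(735,97),T(420,97)))
    T=lambda x,y:pp(x,y,218,145,3.3);S=lambda x,y:pp(x-442,y,300,165,4)
    b=[("top",T(78,24),(74.5,116,94)),("top",T(49,102),(15.5,116,94)),("top",T(400,199),(15.5,-116,94)),("top",T(424,117),(74.5,-116,94)),
    ("top",T(20,267),(-75,120,24)),("top",T(367,365),(-75,-120,24)),("top",T(428,150),(75,-120,24)),("top",T(332,291),(-35,-85,17)),
    ("side",S(592,36),(15.5,116,94)),("side",S(670,24),(74.5,116,94)),("side",S(770,255),(74.5,-116,94)),("side",S(687,270),(15.5,-116,94)),
    ("side",S(588,332),(-35,-85,17)),("side",S(462,130),(-75,120,24)),("side",S(540,383),(-75,-120,24))]
    fit(b,[.6,.0,-.2,0])
    comp("cup.png",[("top",97,245,55,50,7),("side",215,140,50,50,7)])
E
python3 fit.py
```

```text
[ 0.4451 -0.3509  0.2672 -0.    ] 4.12
[[-0.4, -0.1], [0.3, -0.1], [-0.1, 0.1], [-0.7, -0.2], [4.1, -1.7], [-0.3, -1.5], [0.1, 0.2], [3.9, -2.7], [-0.6, 0.4], [-1.4, 0.7], [-1.3, 0.4], [-2.7, -1.0]]
stick top (array([ 0.46190777, -0.41015291,  0.20726839]), np.float64(0.0005131728458782762))
[ 0.604   0.01   -0.2234  0.0022] 1.65
[[-1.1, -1.6], [-0.9, 0.7], [0.7, 0.9], [1.1, -0.8], [-1.6, -1.2], [0.2, -1.0], [0.4, -0.8], [0.3, 0.2], [-1.0, -0.0], [0.6, -0.0], [1.2, 1.0], [-1.2, 1.0], [-0.6, 1.6], [-1.5, -0.1], [-0.7, -0.5]]
```

View pics/cup.png

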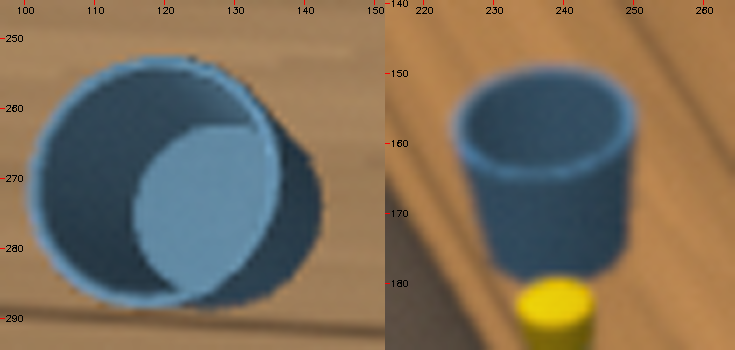

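Run:
```python
from fit import *
c=[o for i,o in enumerate(c) if i not in(4,7)]
fit(c,[.4,-.35,.2,0])
T=lambda x,y:pp(x,y,97,245,7);S=lambda x,y:pp(x-385,y,215,140,7)
print("cup rim",tri(S(544.5,123),T(155,182)))
print("decoy top",tri((404,336),(588,277)),onz("top",(530,295),0))
print("yellow top",onz("top",(503,342),.1)); print("bottle",onz("top",(218,308),.17),"pot",onz("top",(125,133),.17))
s=read_state();R=np.array(s["tcp_rot"]);p=np.array(s["tcp_pos"]);print(p,s["time"])
print("shift/0.8", R.T@(np.array([.4615,-.4098,.30])-p)/.8)
```

```text
[ 4.456e-01 -3.515e-01  2.631e-01  2.000e-04] 2.24
[[-0.0, -0.5], [0.5, -0.6], [0.1, 0.0], [-0.3, -0.3], [0.1, -1.8], [0.3, -0.1], [-0.0, 0.4], [-0.9, 0.7], [-1.0, 0.4], [-2.2, -1.0]]
cup rim (array([0.44088328, 0.34048152, 0.06537235]), np.float64(0.0018990033696835939))
decoy top (array([ 0.44042659, -0.52410705,  0.29178102]), np.float64(0.000788878883793496)) [ 0.44256183 -0.52912649  0.        ]
yellow top [ 0.33486477 -0.43898899  0.1       ]
bottle [0.36664016 0.10983304 0.17      ] pot [0.69970773 0.32469543 0.17      ]
[ 0.19484228 -0.64616438  0.25312436] 0.4
shift/0.8 [ 0.40441917 -0.18668513 -0.05852108]
```

>>> {"api": "apply_moves", "payload": {
  "targets": [
    [1, 0, 0, -0.06, 0.1],
    [1, 0, 0, -0.12, 0.2],
    [1, 0, 0, -0.134, 0.3],
    [1, 0.4044, -0.1867, -0.134, 1],
    [1, 0.4044, -0.1867, -0.134, 1],
    [1, 0.4044, -0.1867, -0.134, 1],
    [1, 0.4044, -0.1867, -0.134, 1],
    [1, 0.4044, -0.1867, -0.134, 1],
    [1, 0.4044, -0.1867, -0.134, 1],
    [1, 0.4044, -0.1867, -0.134, 1],
    [1, 0.4044, -0.1867, -0.134, 1],
    [1, 0.4044, -0.1867, -0.134, 1]
  ]
}}

```text
time: 1.6
tcp_pos: [0.4632, -0.4079, 0.3607]
tcp_rot: [[0.293, -0.956, 0.0], [-0.956, -0.293, -0.0], [0.0, -0.0, -1.0]]
wrist_force: [0.8, 0.8, -0.6]
width: 0.999
gripper_force: 0.0
```

Run:
```python
from h import *
s=read_state();R=np.array(s["tcp_rot"]);p=np.array(s["tcp_pos"]);print(p,s["time"],np.arctan2(R[1,0],R[0,0]),s["joints"])
print("shift/0.8", R.T@(np.array([.4615,-.4098,.16])-p)/.8)
comp("over.png",[("top",390,180,140,150,2.8),("side",240,230,160,170,2.5)])
```

```text
[ 0.46315109 -0.40792252  0.36068273] 1.6 -1.2737146971056486 [-8.86393297e-01  9.85266508e-02  1.59966330e+00  2.43730885e-04
  1.44320114e+00  1.95808672e+00]
shift/0.8 [0.00161597 0.0027357  0.25085276]
```

View pics/over.png

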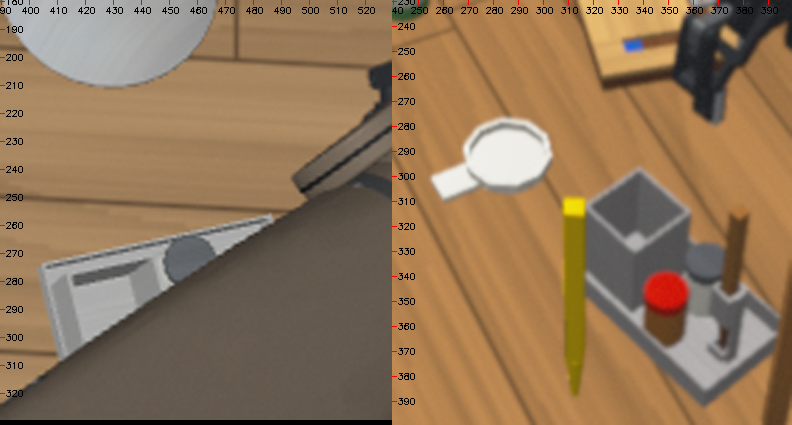

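>>> {"api": "apply_moves", "payload": {
  "targets": [
    [1, 0, 0, 0.06, 0.02],
    [1, 0, 0, 0.12, 0.02],
    [1, 0, 0, 0.15, 0.02],
    [1, 0, 0, 0.15, 0.02],
    [1, 0, 0, 0.15, 0.02]
  ]
}}

```text
time: 2.2
tcp_pos: [0.4607, -0.4112, 0.2411]
tcp_rot: [[0.257, -0.966, 0.0], [-0.966, -0.257, -0.0], [0.0, 0.0, -1.0]]
wrist_force: [0.1, -1.4, -0.2]
width: 1.002
gripper_force: 0.0
```

>>> {"api": "apply_moves", "payload": {
  "targets": [
    [1, -0.0015, -0.0015, 0.04, 0],
    [1, -0.0015, -0.0015, 0.08, 0],
    [1, -0.0015, -0.0015, 0.101, 0],
    [1, -0.0015, -0.0015, 0.101, 0],
    [0.3, -0.0015, -0.0015, 0.101, 0],
    [0, -0.0015, -0.0015, 0.101, 0],
    [0, -0.0015, -0.0015, 0.101, 0],
    [0, -0.0015, -0.0015, 0.101, 0],
    [0, -0.0015, -0.0015, 0.101, 0],
    [0, -0.0015, -0.0015, 0.101, 0],
    [0, -0.0015, -0.0015, 0.101, 0],
    [0, -0.0015, -0.0015, 0.101, 0]
  ],
  "grip_force": 60
}}

```text
time: 3.4
tcp_pos: [0.4628, -0.4086, 0.1604]
tcp_rot: [[0.258, -0.966, 0.001], [-0.966, -0.258, -0.001], [0.001, -0.001, -1.0]]
wrist_force: [1.3, 2.0, 3.1]
width: 0.134
gripper_force: 58.4
```

>>> {"api": "apply_moves", "payload": {
  "targets": [
    [0, 0, 0, -0.03, 0],
    [0, 0, 0, -0.07, 0],
    [0, 0, 0, -0.12, 0],
    [0, 0, 0, -0.17, 0],
    [0, 0, 0, -0.17, 0],
    [0, -0.05, 0, -0.17, 0],
    [0, -0.1, 0, -0.17, 0],
    [0, -0.141, 0, -0.17, 0],
    [0, -0.141, 0, -0.17, 0],
    [0, -0.141, 0, -0.17, 0]
  ]
}}

```text
time: 4.4
tcp_pos: [0.4329, -0.2991, 0.295]
tcp_rot: [[0.259, -0.966, -0.001], [-0.966, -0.259, -0.0], [-0.0, 0.001, -1.0]]
wrist_force: [0.2, -0.2, 0.4]
width: 0.13
gripper_force: 59.5
```

Run:
```python
from h import *
s=read_state();R=np.array(s["tcp_rot"]);p=np.array(s["tcp_pos"]);print(p,s["time"],s["wrist_force"],s["width"])
c=np.array([.4456,-.3515,0]);a=.264;Ry=np.array([[np.cos(a),-np.sin(a),0],[np.sin(a),np.cos(a),0],[0,0,1]])
print("caddy frame",Ry.T@(p-c))
comp("lift.png",[("side",240,170,200,200,3)])
```

```text
[ 0.43292777 -0.29905192  0.29502719] 4.4 [ 0.22853469 -0.19264742  0.37040655] 0.1303718627982867
caddy frame [0.00145283 0.0539377  0.29502719]
```

View pics/lift.png

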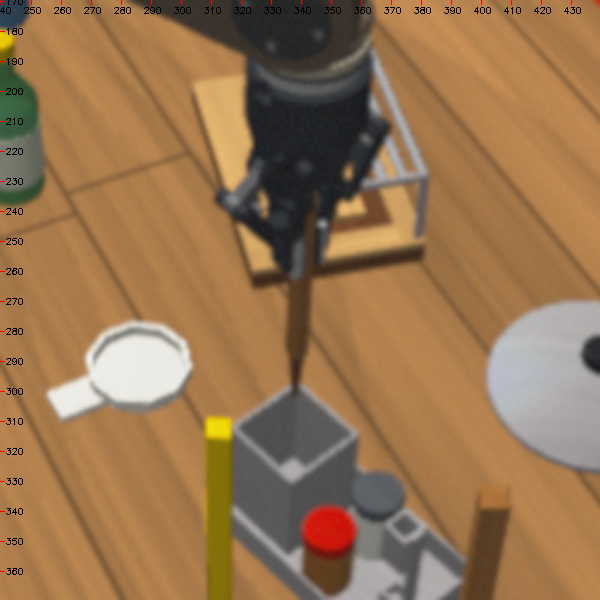

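>>> {"api": "apply_moves", "payload": {
  "targets": [
    [0, 0, 0, 0.05, 0],
    [0, 0, 0, 0.0988, 0],
    [0, -0.015, 0, 0.0988, 0],
    [0, -0.03, 0, 0.0988, 0],
    [0, -0.048, 0, 0.0999, 0],
    [0, -0.0654, 0, 0.1031, 0],
    [0, -0.0824, 0, 0.1085, 0],
    [0, -0.0986, 0, 0.1159, 0],
    [0, -0.1139, 0, 0.1253, 0],
    [0, -0.128, 0, 0.136, 0],
    [0, -0.128, 0, 0.136, 0],
    [0, -0.128, 0, 0.136, 0]
  ],
  "grip_force": 20
}}

```text
time: 5.65
tcp_pos: [0.4074, -0.2, 0.1882]
tcp_rot: [[0.259, -0.966, 0.002], [-0.966, -0.259, 0.0], [0.001, -0.002, -1.0]]
wrist_force: [0.3, -0.4, 2.7]
width: 0.133
gripper_force: 63.2
```

Run:
```python
from h import *
s=read_state();R=np.array(s["tcp_rot"]);p=np.array(s["tcp_pos"]);print(p,s["time"],s["wrist_force"],s["width"])
comp("lean.png",[("side",240,170,160,160,3.5)])
```

```text
[ 0.40739386 -0.19996707  0.18823372] 5.65 [ 0.3495676  -0.42857499  2.71007256] 0.1329577884195735
```

View pics/lean.png

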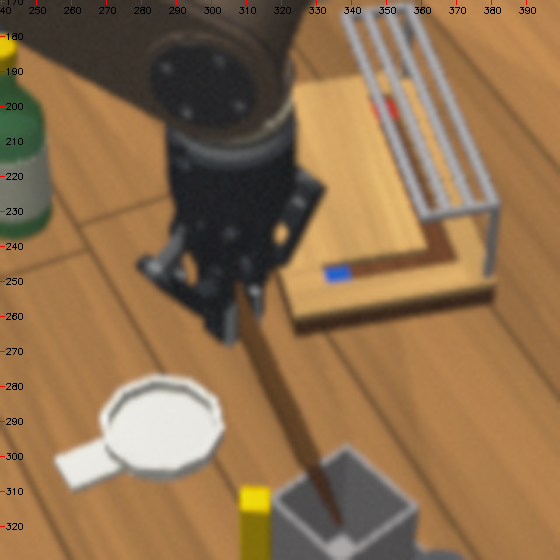

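Run:
```python
from h import *
s=read_state();R=np.array(s["tcp_rot"]);p=np.array(s["tcp_pos"])
for d in (36,38,40,42,44,46,48):
    t=np.radians(d);g=p+R[:,2]*.003
    P=[g+L*(np.sin(t)*R[:,0]+np.cos(t)*R[:,2]) for L in(.08,.153)]
    print(d,P[1].round(4),proj("side",P).round(1).tolist())
```

```text
36 [ 0.4309 -0.287   0.0613] [[320.6, 290.7], [333.2, 319.1]]
38 [ 0.4319 -0.2912  0.0645] [[321.3, 290.8], [334.5, 319.4]]
40 [ 0.433  -0.2952  0.0679] [[321.9, 290.8], [335.8, 319.6]]
42 [ 0.434  -0.2991  0.0714] [[322.6, 290.9], [337.1, 319.8]]
44 [ 0.4351 -0.3028  0.075 ] [[323.2, 290.9], [338.3, 319.9]]
46 [ 0.436  -0.3065  0.0788] [[323.8, 290.8], [339.6, 319.9]]
48 [ 0.437  -0.31    0.0827] [[324.4, 290.7], [340.7, 319.8]]
```

>>> {"api": "apply_moves", "payload": {
  "targets": [
    [0, 0, 0, 0, 0],
    [0, 0, 0, 0, 0],
    [0, 0, 0, -0.04, 0],
    [0, 0, 0, -0.09, 0],
    [0, 0, 0, -0.14, -0.09],
    [0, 0, 0, -0.19, -0.18],
    [0, -0.06, -0.03, -0.19, -0.27],
    [0, -0.12, -0.06, -0.19, -0.36],
    [0, -0.18, -0.09, -0.19, -0.45],
    [0, -0.24, -0.12, -0.19, -0.54],
    [0, -0.285, -0.145, -0.19, -0.63],
    [0, -0.285, -0.145, -0.19, -0.691]
  ],
  "grip_force": 110
}}

```text
time: 6.9
tcp_pos: [0.4586, 0.0546, 0.337]
tcp_rot: [[0.977, -0.212, -0.007], [-0.212, -0.977, 0.004], [-0.007, -0.002, -1.0]]
wrist_force: [0.1, -0.1, -0.4]
width: 0.127
gripper_force: 107.3
```

```bash
cat > plan.py <<'E'
from h import *
import sys
s=read_state();R=np.array(s["tcp_rot"]);p=np.array(s["tcp_pos"])
def sh(P): return np.round(R.T@(np.array(P)-p)/.8,4)
B=np.array([.604,.010,0]);a=-.2234;RB=np.array([[np.cos(a),-np.sin(a),0],[np.sin(a),np.cos(a),0],[0,0,1]])
yaw=np.arctan2(R[1,0],R[0,0])
E
python3 - <<'E'
from plan import *
print(p,yaw,s["joints"][5],s["wrist_force"],s["gripper_force"],"turn",-(-.2234-yaw)/(np.pi/2))
print(sh([.44,.2,.34]),sh([.355,.36,.34]))
for d in (38,41,44):
    t=np.radians(d);P=p+R[:,2]*.003+.153*(np.sin(t)*R[:,0]+np.cos(t)*R[:,2]);print(d,proj("side",P),proj("top",P))
E
```

```text
[0.4585926  0.05459416 0.33698591] -0.21312669776783627 1.6802624525688925 [ 0.07827029 -0.09167405 -0.38428147] 107.3047399520874 turn 0.006540187328503431
[-0.0612 -0.1727 -0.003 ] [-0.2073 -0.3457 -0.0015]
38 [[318.33648662 167.13878214]] [[263.25730285 208.36800486]]
41 [[320.85466383 165.13694157]] [[263.94850931 204.49695299]]
44 [[323.27264649 163.04185808]] [[264.58561184 200.69155139]]
```

>>> {"api": "apply_moves", "payload": {
  "targets": [
    [0, -0.02, -0.055, 0, 0],
    [0, -0.04, -0.11, 0, 0],
    [0, -0.061, -0.165, 0, 0],
    [0, -0.1, -0.21, 0, 0],
    [0, -0.135, -0.25, 0, 0],
    [0, -0.17, -0.3, 0, 0],
    [0, -0.207, -0.346, 0, 0],
    [0, -0.207, -0.346, 0, 0],
    [0, -0.207, -0.346, 0, 0],
    [0, -0.207, -0.346, 0, 0]
  ]
}}

```text
time: 7.9
tcp_pos: [0.3597, 0.3555, 0.3377]
tcp_rot: [[0.975, -0.223, -0.003], [-0.223, -0.975, -0.002], [-0.003, 0.003, -1.0]]
wrist_force: [-0.9, -0.2, -0.5]
width: 0.124
gripper_force: 107.6
```

Run:
```python
from plan import *
print(p,yaw,s["joints"])
for d in (36,41,46):
    t=np.radians(d);P=p+R[:,2]*.003+.153*(np.sin(t)*R[:,0]+np.cos(t)*R[:,2]);print(d,P,proj("side",P),proj("top",P))
comp("dip.png",[("top",80,200,120,130,3.3),("side",190,60,120,130,3.3)])
```

```text
[0.35968316 0.35552663 0.33769954] -0.22496116687243403 [ 5.78727399e-01 -1.47548062e-01  1.88180163e+00  2.27802921e-06
  1.41094297e+00  2.37448128e+00]
36 [0.44696536 0.33521622 0.21069568] [[235.3368027  115.05566106]] [[ 94.69570014 254.98161109]]
41 [0.45717308 0.33290244 0.21897851] [[238.94254309 111.97358614]] [[ 94.9394158  248.68917138]]
46 [0.46663879 0.3307608  0.22814205] [[242.26124828 108.63852393]] [[ 94.85106016 242.62568815]]
```

View pics/dip.png

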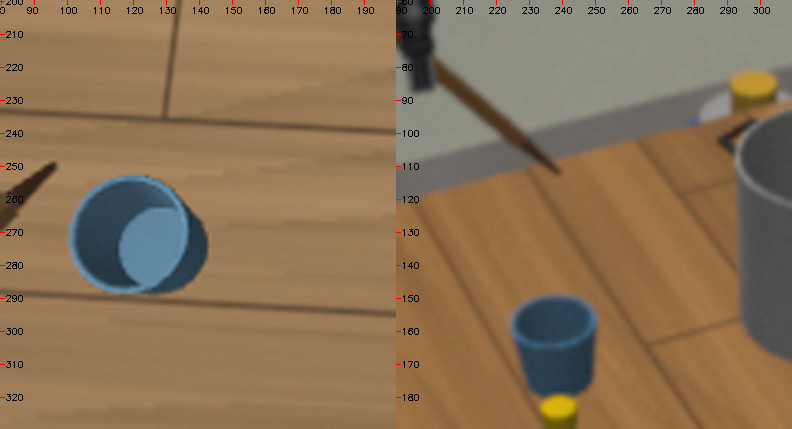

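Run:
```python
from plan import *
P,e=tri((239.0,112.4),(96.6,249.3));print(P,e)
print("tip in tool",R.T@(P-p))
P=p+R@[.1,0,.1187]
D=np.array([.4409,.3405,0.03])+np.array([.975,-.223,0])*.010-P
print(R.T@D/.8)
```

```text
[0.45605278 0.32925575 0.22012976] 5.316552308800867e-05
tip in tool [0.09928934 0.0036515  0.11804004]
[-0.00967204 -0.00523099  0.23683614]
```

>>> {"api": "apply_moves", "payload": {
  "targets": [
    [0, -0.01, -0.0075, 0.05, 0],
    [0, -0.01, -0.0075, 0.1, 0],
    [0, -0.01, -0.0075, 0.14, 0],
    [0, -0.01, -0.0075, 0.18, 0],
    [0, -0.01, -0.0075, 0.21, 0],
    [0, -0.01, -0.0075, 0.237, 0],
    [0, -0.01, -0.0075, 0.237, 0],
    [0, -0.01, -0.0075, 0.237, 0],
    [0, -0.01, -0.0075, 0.237, 0],
    [0, -0.01, -0.0075, 0.237, 0],
    [0, -0.01, -0.0075, 0.237, 0]
  ]
}}

```text
time: 9.1
tcp_pos: [0.3541, 0.3644, 0.1507]
tcp_rot: [[0.975, -0.222, 0.002], [-0.222, -0.975, 0.001], [0.002, -0.002, -1.0]]
wrist_force: [-0.7, -0.6, 0.2]
width: 0.126
gripper_force: 107.5
```

Run:
```python
from plan import *
print(p,p+R@[.0995,.002,.118],s["wrist_force"])
im=[camera(c) for c in("top","side")]
for c,i in zip(("top","side"),im):
    print(proj(c,p+R@[.0995,.002,.118]))
```

```text
[0.35406844 0.36438207 0.15065606] [0.45086562 0.34047589 0.03281273] [-0.68781918 -0.59369292  0.1545433 ]
[[124.74515104 267.78623986]]
[[241.20860028 165.1506328 ]]
```

>>> {"api": "apply_moves", "payload": {
  "targets": [
    [0, 0, 0, -0.04, 0],
    [0, 0, 0, -0.09, 0],
    [0, 0, 0, -0.14, 0],
    [0, 0, 0, -0.19, 0],
    [0, 0, 0, -0.235, 0],
    [0, 0, 0, -0.235, 0]
  ]
}}

```text
time: 9.8
tcp_pos: [0.3552, 0.3654, 0.3448]
tcp_rot: [[0.975, -0.222, 0.011], [-0.222, -0.975, 0.007], [0.009, -0.01, -1.0]]
wrist_force: [0.5, 0.3, 0.6]
width: 0.122
gripper_force: 107.6
```

```bash
cat >> plan.py <<'E'
off=np.array([.0995,.002,.118])
def tip(bx,by,z): # mm, board frame
    return sh(B+RB@np.array([bx,by,0])/1000+[0,0,z/1000]-R@off)
def tipnow(): return RB.T@(p+R@off-B)*1000
E
python3 - <<'E'
from plan import *
print(p,yaw,tipnow(),tip(-40,85,200),tip(-40,85,60))
E
```

```text
[0.35522062 0.36544547 0.34482543] -0.22371802955308898 [-220.81337273  290.59303974  227.68936464] [0.2258 0.2573 0.0341] [0.2243 0.2589 0.2091]
```

>>> {"api": "apply_moves", "payload": {
  "targets": [
    [0, 0.04, 0.045, 0, 0],
    [0, 0.08, 0.09, 0, 0],
    [0, 0.12, 0.135, 0, 0],
    [0, 0.16, 0.18, 0, 0],
    [0, 0.2, 0.225, 0, 0],
    [0, 0.2255, 0.2575, 0, 0],
    [0, 0.2255, 0.2575, 0.05, 0],
    [0, 0.2255, 0.2575, 0.1, 0],
    [0, 0.2255, 0.2575, 0.15, 0],
    [0, 0.2255, 0.2575, 0.19, 0],
    [0, 0.2255, 0.2575, 0.19, 0],
    [0, 0.2255, 0.2575, 0.19, 0]
  ]
}}

```text
time: 11.0
tcp_pos: [0.4833, 0.1231, 0.1852]
tcp_rot: [[0.975, -0.222, -0.001], [-0.222, -0.975, -0.0], [-0.001, 0.0, -1.0]]
wrist_force: [0.7, -0.1, 0.9]
width: 0.12
gripper_force: 107.5
```

Run:
```python
from plan import *
print(p,yaw,tipnow(),tip(-40,85,31),s["time"])
comp("tip.png",[("top",215,140,130,120,3.1),("side",280,140,130,120,3.0)])
for c in("top","side"): print(c,proj(c,[p+R@off, B+RB@[.045,.085,.017],B+RB@[.045,-.085,.017],B+RB@[-.035,-.085,.017]]).round(1).tolist())
```

```text
[0.48334423 0.12313808 0.18520483] -0.22388203056625225 [-43.37035638  81.50861397  67.0820553 ] [ 0.0043 -0.0044  0.0451] 11.0
top [[240.9, 210.7], [254.5, 178.7], [328.5, 198.9], [318.5, 233.2]]
side [[317.6, 193.2], [348.5, 201.4], [365.8, 244.8], [335.5, 249.9]]
```

View pics/tip.png

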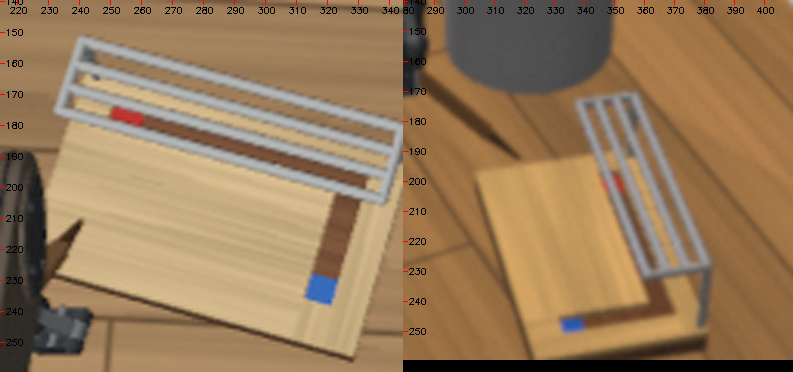

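>>> {"api": "apply_moves", "payload": {
  "targets": [
    [0, 0.004, -0.003, 0.02, 0],
    [0, 0.004, -0.003, 0.0425, 0],
    [0, 0.004, -0.003, 0.0425, 0],
    [0, 0.004, -0.003, 0.0425, 0],
    [0, 0.004, -0.003, 0.0425, 0]
  ]
}}

```text
time: 11.6
tcp_pos: [0.4884, 0.1248, 0.1534]
tcp_rot: [[0.975, -0.222, 0.004], [-0.222, -0.975, 0.0], [0.003, -0.001, -1.0]]
wrist_force: [0.5, -0.8, -0.0]
width: 0.125
gripper_force: 107.5
```

Run:
```python
from plan import *
print(p,yaw,tipnow(),tip(45,84,32),s["wrist_force"])
```

```text
[0.4884361  0.12484178 0.15339817] -0.22386953309339344 [-38.22800251  84.45207445  35.74136018] [0.104  0.0005 0.005 ] [ 0.46844637 -0.79094234 -0.02961148]
```

>>> {"api": "apply_moves", "payload": {
  "targets": [
    [0, 0.015, 0, 0.003, 0],
    [0, 0.03, 0, 0.003, 0],
    [0, 0.045, 0, 0.003, 0],
    [0, 0.06, 0, 0.003, 0],
    [0, 0.075, 0, 0.003, 0],
    [0, 0.09, 0, 0.003, 0],
    [0, 0.1, 0, 0.003, 0],
    [0, 0.1035, 0, 0.003, 0],
    [0, 0.1035, 0, 0.003, 0],
    [0, 0.1035, 0, 0.003, 0]
  ]
}}

```text
time: 12.6
tcp_pos: [0.5675, 0.1065, 0.1487]
tcp_rot: [[0.975, -0.222, -0.001], [-0.222, -0.975, 0.0], [-0.001, 0.0, -1.0]]
wrist_force: [0.6, 0.1, 0.0]
width: 0.126
gripper_force: 107.5
```

Run:
```python
from plan import *
print(p,yaw,tipnow(),s["wrist_force"],s["moment"])
```

```text
[0.56754642 0.1064504  0.14871458] -0.22381606169456628 [42.49845488 83.92103019 30.64342723] [0.63627257 0.07482593 0.01200836] [-0.03018835  0.02372885  0.01523277]
```

>>> {"api": "apply_moves", "payload": {
  "targets": [
    [0, 0.002, 0, 0.004, 0],
    [0, 0.0025, 0, 0.008, 0],
    [0, 0.0025, 0, 0.0105, 0],
    [0, 0.0025, 0, 0.013, 0],
    [0, 0.0025, 0, 0.013, 0],
    [0, 0.0025, 0, 0.013, 0]
  ]
}}

```text
time: 13.2
tcp_pos: [0.5699, 0.1059, 0.1385]
tcp_rot: [[0.975, -0.222, -0.0], [-0.222, -0.975, 0.0], [-0.0, -0.0, -1.0]]
wrist_force: [-0.1, 0.3, -1.1]
width: 0.122
gripper_force: 107.5
```

Run:
```python
from plan import *
print(p,yaw,tipnow(),s["wrist_force"],s["moment"])
```

```text
[0.56986937 0.10592973 0.13850824] -0.2239584914256038 [44.95543117 83.93088548 20.50139426] [-0.10879763  0.33650967 -1.14976166] [ 0.02967169 -0.03658386 -0.04043722]
```

>>> {"api": "apply_moves", "payload": {
  "targets": [
    [0, 0, 0, 0.00125, 0],
    [0, 0, 0, 0.0025, 0],
    [0, 0, 0, 0.0025, 0],
    [0, 0, 0, 0.0025, 0]
  ]
}}

```text
time: 13.6
tcp_pos: [0.57, 0.106, 0.1371]
tcp_rot: [[0.975, -0.222, 0.0], [-0.222, -0.975, 0.0], [0.0, -0.0, -1.0]]
wrist_force: [-2.4, -0.2, 4.4]
width: 0.122
gripper_force: 107.9
```

>>> {"api": "apply_moves", "payload": {
  "targets": [
    [0, 0, 0, 0.00125, 0],
    [0, 0, 0, 0.00125, 0],
    [0, 0, 0, 0.00125, 0]
  ]
}}

```text
time: 13.9
tcp_pos: [0.57, 0.1061, 0.1368]
tcp_rot: [[0.975, -0.222, 0.0], [-0.222, -0.975, 0.0], [0.0, -0.0, -1.0]]
wrist_force: [-4.8, -0.3, 6.7]
width: 0.121
gripper_force: 108.6
```

>>> {"api": "apply_moves", "payload": {
  "targets": [
    [0, 0, 0, 0.00125, 0],
    [0, 0, 0, 0.00125, 0],
    [0, 0, 0, 0.00125, 0]
  ]
}}

```text
time: 14.2
tcp_pos: [0.57, 0.1061, 0.1364]
tcp_rot: [[0.975, -0.222, -0.0], [-0.222, -0.975, 0.0], [-0.0, -0.0, -1.0]]
wrist_force: [-6.4, 0.6, 10.4]
width: 0.125
gripper_force: 109.0
```

>>> {"api": "apply_moves", "payload": {
  "targets": [
    [0, 0, 0, -0.0044, 0],
    [0, 0, 0, -0.0044, 0],
    [0, 0, 0.003, -0.0044, 0],
    [0, 0, 0.008, -0.0044, 0],
    [0, 0, 0.014, -0.0044, 0],
    [0, 0, 0.02, -0.0044, 0],
    [0, 0, 0.026, -0.0044, 0],
    [0, 0, 0.032, -0.0044, 0],
    [0, 0, 0.038, -0.0044, 0],
    [0, 0, 0.044, -0.0044, 0],
    [0, 0, 0.05, -0.0044, 0],
    [0, 0, 0.056, -0.0044, 0]
  ]
}}

```text
time: 15.4
tcp_pos: [0.5598, 0.0618, 0.138]
tcp_rot: [[0.975, -0.222, -0.0], [-0.222, -0.975, -0.0], [-0.0, 0.0, -1.0]]
wrist_force: [-0.4, -0.2, 0.2]
width: 0.121
gripper_force: 107.6
```

Run:
```python
from plan import *
print(p,yaw,tipnow(),s["wrist_force"],s["moment"])
```

```text
[0.55978718 0.06178716 0.13798056] -0.2240574980598828 [44.88909194 38.63164936 19.96199388] [-0.42859295 -0.20950092  0.2208865 ] [ 0.01843074 -0.03322063  0.02756444]
```

>>> {"api": "apply_moves", "payload": {
  "targets": [
    [0, 0, 0.006, 0, 0],
    [0, 0, 0.012, 0, 0],
    [0, 0, 0.018, 0, 0],
    [0, 0, 0.024, 0, 0],
    [0, 0, 0.03, 0, 0],
    [0, 0, 0.036, 0, 0],
    [0, 0, 0.042, 0, 0],
    [0, 0, 0.048, 0, 0],
    [0, 0, 0.054, 0, 0],
    [0, 0, 0.06, 0, 0],
    [0, 0, 0.066, 0, 0],
    [0, 0, 0.072, 0, 0]
  ]
}}

```text
time: 16.6
tcp_pos: [0.5471, 0.0056, 0.1381]
tcp_rot: [[0.975, -0.222, 0.0], [-0.222, -0.975, 0.0], [0.0, -0.0, -1.0]]
wrist_force: [-0.4, -0.5, 0.2]
width: 0.125
gripper_force: 107.6
```

Run:
```python
from plan import *
print(p,yaw,tipnow(),s["wrist_force"],s["moment"])
```

```text
[0.54707454 0.00564295 0.13805001] -0.22401865935183138 [ 44.95538483 -18.92131677  20.05185136] [-0.37618173 -0.52553015  0.21343009] [ 0.02584192 -0.00427549  0.02921578]
```

>>> {"api": "apply_moves", "payload": {
  "targets": [
    [0, 0, 0.0065, 0, 0],
    [0, 0, 0.013, 0, 0],
    [0, 0, 0.0195, 0, 0],
    [0, 0, 0.026, 0, 0],
    [0, 0, 0.0325, 0, 0],
    [0, 0, 0.039, 0, 0],
    [0, 0, 0.0455, 0, 0],
    [0, 0, 0.052, 0, 0],
    [0, 0, 0.0585, 0, 0],
    [0, 0, 0.065, 0, 0],
    [0, 0, 0.0715, 0, 0],
    [0, 0, 0.078, 0, 0]
  ]
}}

```text
time: 17.8
tcp_pos: [0.5332, -0.0552, 0.138]
tcp_rot: [[0.975, -0.222, -0.0], [-0.222, -0.975, 0.0], [-0.0, -0.0, -1.0]]
wrist_force: [0.5, 0.7, 0.3]
width: 0.125
gripper_force: 107.6
```

>>> {"api": "apply_moves", "payload": {
  "targets": [
    [0, 0, 0.0025, 0, 0],
    [0, 0, 0.0025, 0, 0],
    [0, 0, 0.0025, 0, 0]
  ]
}}

```text
time: 18.1
tcp_pos: [0.5329, -0.0568, 0.1381]
tcp_rot: [[0.975, -0.222, 0.0], [-0.222, -0.975, -0.0], [0.0, 0.0, -1.0]]
wrist_force: [-0.7, -0.0, 0.0]
width: 0.123
gripper_force: 107.6
```

Run:
```python
from plan import *
print(p,yaw,tipnow(),s["wrist_force"],s["moment"])
P,T=tipnow(),None
for c in("top","side"): print(proj(c,p+R@off))
```

```text
[ 0.53285542 -0.05678022  0.13806283] -0.2241175754015847 [ 44.92123527 -82.9586137   20.06663179] [-0.67848206 -0.0461457   0.03396434] [-0.02689749  0.03215645 -0.02987663]
[[327.64874295 198.33997176]]
[[365.60202766 243.45489073]]
```

>>> {"api": "apply_moves", "payload": {
  "targets": [
    [0, 0, 0.0025, 0, 0],
    [0, 0, 0.0025, 0, 0],
    [0, -0.005, 0.0025, 0, 0],
    [0, -0.011, 0.0025, 0, 0],
    [0, -0.017, 0.0025, 0, 0],
    [0, -0.023, 0.0025, 0, 0],
    [0, -0.029, 0.0025, 0, 0],
    [0, -0.035, 0.0025, 0, 0],
    [0, -0.041, 0.0025, 0, 0],
    [0, -0.047, 0.0025, 0, 0],
    [0, -0.053, 0.0025, 0, 0],
    [0, -0.059, 0.0025, 0, 0]
  ]
}}

```text
time: 19.3
tcp_pos: [0.486, -0.0481, 0.1381]
tcp_rot: [[0.975, -0.222, 0.0], [-0.222, -0.975, 0.0], [0.0, -0.0, -1.0]]
wrist_force: [0.3, 0.9, -0.1]
width: 0.122
gripper_force: 107.6
```

Run:
```python
from plan import *
print(p,yaw,tipnow(),s["wrist_force"],s["moment"])
```

```text
[ 0.48598964 -0.04812251  0.13807371] -0.22400457434148627 [ -2.69842629 -84.88213643  20.07685814] [ 0.27534403  0.85572596 -0.09042108] [-0.00134595 -0.00919797 -0.01123453]
```

>>> {"api": "apply_moves", "payload": {
  "targets": [
    [0, -0.006, 0, 0, 0],
    [0, -0.012, 0, 0, 0],
    [0, -0.018, 0, 0, 0],
    [0, -0.024, 0, 0, 0],
    [0, -0.03, 0, 0, 0],
    [0, -0.036, 0, 0, 0],
    [0, -0.0405, 0, 0, 0],
    [0, -0.0405, 0, 0, 0],
    [0, -0.0405, 0, 0, 0],
    [0, -0.0405, 0, 0, 0],
    [0, -0.0405, 0, 0, 0]
  ]
}}

```text
time: 20.4
tcp_pos: [0.4549, -0.0411, 0.1381]
tcp_rot: [[0.975, -0.222, 0.0], [-0.222, -0.975, -0.0], [0.0, 0.0, -1.0]]
wrist_force: [-0.3, 0.5, -0.3]
width: 0.123
gripper_force: 107.6
```

Run:
```python
from plan import *
print(p,yaw,tipnow(),s["wrist_force"],s["moment"])
```

```text
[ 0.45491722 -0.04108699  0.13807016] -0.22407361001843928 [-34.55886317 -84.91423021  20.07220753] [-0.34315008  0.45401845 -0.33386869] [-0.01305418 -0.01463255  0.00112261]
```

>>> {"api": "apply_moves", "payload": {
  "targets": [
    [0, 0, 0, -0.006, 0],
    [0, 0, 0, -0.014, 0],
    [0, 0, 0, -0.04, 0],
    [0, 0, 0, -0.09, 0],
    [0, 0, 0, -0.14, 0.09],
    [0, 0, 0, -0.19, 0.18],
    [0, 0, 0.03, -0.2, 0.27],
    [0, 0, 0.07, -0.2, 0.36],
    [0, 0, 0.12, -0.2, 0.45],
    [0, -0.005, 0.17, -0.2, 0.54],
    [0, -0.01, 0.2215, -0.2, 0.63],
    [0, -0.01, 0.2215, -0.2, 0.69]
  ]
}}

```text
time: 21.6
tcp_pos: [0.4063, -0.2158, 0.2988]
tcp_rot: [[0.25, -0.968, 0.0], [-0.968, -0.25, -0.002], [0.002, 0.0, -1.0]]
wrist_force: [0.3, 0.1, -0.0]
width: 0.121
gripper_force: 107.5
```

>>> {"api": "apply_moves", "payload": {
  "targets": [
    [0, 0, 0, 0, 0],
    [0, 0, 0, 0, 0],
    [0, 0, 0, 0, 0]
  ]
}}

```text
time: 21.9
tcp_pos: [0.4079, -0.2113, 0.2983]
tcp_rot: [[0.263, -0.965, 0.0], [-0.965, -0.263, -0.0], [0.0, -0.0, -1.0]]
wrist_force: [0.5, 0.1, -0.1]
width: 0.124
gripper_force: 107.5
```

```bash
cat >> plan.py <<'E'
C=np.array([.4456,-.3515,0]);a=.264;RC=np.array([[np.cos(a),-np.sin(a),0],[np.sin(a),np.cos(a),0],[0,0,1]])
E
python3 - <<'E'
from plan import *
print(p,yaw,RC.T@(p+R@off-C)*1000,RC.T@(p-C)*1000,-(-1.307-yaw)*2/np.pi,s["time"])
E
```

```text
[ 0.40787836 -0.21134373  0.29825663] -1.3051429708722004 [ -1.64601535  45.62282288 180.27102562] [1.58211278e-01 1.45143638e+02 2.98256627e+02] 0.001182221460619688 21.9
```

>>> {"api": "apply_moves", "payload": {
  "targets": [
    [0, 0.007, 0, 0.04, 0],
    [0, 0.007, 0, 0.085, 0],
    [0, 0.007, 0, 0.12, 0],
    [0, 0.007, 0, 0.144, 0],
    [0, 0.007, 0, 0.144, 0],
    [0, 0.007, 0, 0.144, 0]
  ],
  "grip_force": 20
}}

```text
time: 22.5
tcp_pos: [0.4095, -0.217, 0.1833]
tcp_rot: [[0.262, -0.965, 0.0], [-0.965, -0.262, -0.0], [0.0, -0.0, -1.0]]
wrist_force: [0.7, -0.2, -0.4]
width: 0.122
gripper_force: 107.5
```

>>> {"api": "apply_moves", "payload": {
  "targets": [
    [0, 0.008, 0, 0, 0],
    [0, 0.0164, 0, 0, 0],
    [0, 0.0295, 0, -0.011, 0],
    [0, 0.0434, 0, -0.02, 0],
    [0, 0.058, 0, -0.028, 0],
    [0, 0.0734, 0, -0.0348, 0],
    [0, 0.086, 0, -0.039, 0],
    [0, 0.098, 0, -0.0426, 0],
    [0, 0.098, 0, -0.0426, 0],
    [0, 0.098, 0, -0.0426, 0]
  ]
}}

```text
time: 23.5
tcp_pos: [0.4293, -0.2935, 0.2173]
tcp_rot: [[0.26, -0.966, -0.001], [-0.966, -0.26, -0.0], [-0.0, 0.001, -1.0]]
wrist_force: [-2.0, 3.2, 1.9]
width: 0.121
gripper_force: 103.2
```

Run:
```python
from plan import *
print(p,RC.T@(p-C)*1000,s["wrist_force"],s["gripper_force"],s["time"])
for c in("side",):
  for d in(5,13,21,30,41):
    t=np.radians(d);print(d,proj(c,[p+R[:,2]*.003+L*(np.sin(t)*R[:,0]+np.cos(t)*R[:,2]) for L in(.05,.08,.1,.12,.153)]).round(1).tolist())
im=camera("side");hsv=cv2.cvtColor(im,cv2.COLOR_RGB2HSV)
# brown stick pixels per row over the bin region
for v in range(255,325,5):
    r=im[v,300:370].astype(int);m=np.where((r[:,0]-r[:,2]>25)&(r.sum(1)<330))[0]+300
    print(v,m.min() if len(m) else None,m.max() if len(m) else None,len(m))
```

```text
[ 0.4292922  -0.29347217  0.21730742] [ -0.60078171  60.272821   217.30742459] [-1.96228195  3.22369833  1.92578706] 103.15133213996887 23.5
5 [[336.5, 292.8], [336.9, 302.6], [337.2, 308.9], [337.5, 315.1], [337.9, 325.0]]
13 [[338.8, 294.4], [340.5, 305.2], [341.6, 312.2], [342.7, 319.0], [344.5, 330.1]]
21 [[341.0, 295.7], [344.0, 307.3], [346.0, 314.8], [347.9, 322.2], [351.1, 334.2]]
30 [[343.4, 296.7], [347.8, 308.9], [350.7, 317.0], [353.6, 324.9], [358.3, 337.7]]
41 [[346.1, 297.3], [352.1, 309.9], [356.2, 318.3], [360.1, 326.5], [366.6, 340.1]]
255 318 369 18
260 310 362 13
265 308 348 5
270 314 346 6
275 321 345 6
280 326 344 7
285 330 347 10
290 335 357 13
295 336 354 11
300 300 358 14
305 303 362 13
310 305 364 13
315 317 368 11
320 308 369 16
```

Run:
```python
from plan import *
im=camera("side");hsv=cv2.cvtColor(im,cv2.COLOR_RGB2HSV)
m=((hsv[...,0]<20)&(hsv[...,1]>90)&(hsv[...,2]<130)).astype(int)
for v in range(284,336,2): print(v,''.join('.#'[k] for k in m[v,312:372]))
```

```text
284 ..................##......####..............................
286 .....................#...#####..............................
288 .......................########.............................
290 .......................########.............................
292 ........................#######.............................
294 ........................#######.............................
296 ........................########............................
298 .........................#######............................
300 ..........................######............................
302 .........................#######..............#.............
304 ..........................######...............#............
306 ..........................#######...........................
308 ..........................#######.................#.........
310 ...........................#######.................#........
312 ...........................#######..........................
314 ............................######..........................
316 .............................####......................#....
318 ..............................###...........................
320 ..............................###...........................
322 ...............................#............................
324 ............................................................
326 ............................................................
328 ............................................................
330 ............................................................
332 ............................................................
334 ............................................................
```

>>> {"api": "apply_moves", "payload": {
  "targets": [
    [0, -0.01, 0, 0, 0],
    [0, -0.019, 0, 0, 0],
    [0, -0.019, 0, 0.02, 0],
    [0, -0.019, 0, 0.04, 0],
    [0, -0.019, 0, 0.055, 0],
    [0, -0.019, 0, 0.065, 0],
    [0, -0.019, 0, 0.065, 0],
    [0, -0.019, 0, 0.065, 0]
  ]
}}

```text
time: 24.4
tcp_pos: [0.4258, -0.2787, 0.1653]
tcp_rot: [[0.26, -0.966, 0.001], [-0.966, -0.26, -0.001], [0.001, -0.0, -1.0]]
wrist_force: [-0.9, 0.2, -0.0]
width: 0.123
gripper_force: 103.0
```

Release and retreat up.

>>> {"api": "apply_moves", "payload": {
  "targets": [
    [0.5, 0, 0, 0, 0],
    [1, 0, 0, 0, 0],
    [1, 0, 0, 0, 0],
    [1, 0, 0, 0, 0],
    [1, 0, 0, 0, 0],
    [1, 0, 0, 0, 0],
    [1, 0, 0, -0.03, 0],
    [1, 0, 0, -0.08, 0],
    [1, 0, 0, -0.14, 0],
    [1, 0, 0, -0.2, 0],
    [1, 0, 0, -0.2, 0],
    [1, 0, 0, -0.2, 0]
  ]
}}

```text
time: 25.6
tcp_pos: [0.4259, -0.2788, 0.3267]
tcp_rot: [[0.26, -0.966, 0.003], [-0.966, -0.26, -0.003], [0.003, -0.002, -1.0]]
wrist_force: [0.0, 0.1, -0.3]
width: 1.0
gripper_force: 0.0
```

Run:
```python
from plan import *
print(p,s["width"],s["wrist_force"],s["time"])
im=camera("side");hsv=cv2.cvtColor(im,cv2.COLOR_RGB2HSV)
m=((hsv[...,0]<20)&(hsv[...,1]>90)&(hsv[...,2]<130)).astype(int)
for v in range(250,340,3): print(v,''.join('.#'[k] for k in m[v,300:372]))
print(proj("side",[C+RC@[0,y,z] for y,z in((.053,.007),(.083,.096),(.023,.096),(.086,.18))]).round(0).tolist())
```

```text
[ 0.42593638 -0.27884215  0.32671563] 1.0001927726476898 [ 0.0131654   0.0834583  -0.27295365] 25.6
250 ...................#....................................................
253 ....................#................................................###
256 .....................#............................######################
259 ......................#.........##################################......
262 .......................###########################......................
265 ........................#######.##......................................
268 ........................................................................
271 .............########...................................................
274 ...............#######..................................................
277 ................########................................................
280 .................########...............................................
283 ..................########..............................................
286 ...................########.............................................
[... 674 characters left out ...]
............#......
316 ...............................#######.............................#....
319 ................................#######..............................#..
322 ..................................#######...............................
325 ....................................#####...............................
328 ........................................................................
331 ........................................................................
334 ........................................................................
337 ........................................................................
[[336.0, 338.0], [327.0, 305.0], [346.0, 322.0], [327.0, 279.0]]
```

>>> {"api": "apply_moves", "payload": {
  "targets": [
    [1, 0, 0, -0.02, 0],
    [1, 0, 0, -0.02, 0],
    [1, 0, 0, -0.02, 0],
    [1, 0, 0, -0.02, 0],
    [1, 0, 0, -0.02, 0],
    [1, 0, 0, -0.02, 0]
  ]
}}

```text
time: 26.25
tcp_pos: [0.4254, -0.2783, 0.3404]
tcp_rot: [[0.26, -0.966, -0.001], [-0.966, -0.26, 0.001], [-0.001, 0.0, -1.0]]
wrist_force: [-0.4, 0.1, -0.3]
width: 0.999
gripper_force: 0.0
```

Run:
```python
from plan import *
for z in(.15,.165,.18): print(z,RC.T@(onz("side",(317,270.5),z)-C)*1000)
im=camera("side");hsv=cv2.cvtColor(im,cv2.COLOR_RGB2HSV)
m=((hsv[...,0]<20)&(hsv[...,1]>90)&(hsv[...,2]<130)).astype(int)
for v in (271,289,310,322): print(v,''.join('.#'[k] for k in m[v,300:372]))
print(finish_job())
```

```text
0.15 [ 17.61729451 138.45798288 150.        ]
0.165 [  8.88108753 128.48893269 165.        ]
0.18 [1.44880545e-01 1.18519882e+02 1.80000000e+02]
271 .............########...................................................
289 ....................########............................................
310 .............................#######...........................#........
322 ..................................#######...............................
the job is handed in; nothing more can be done
None
```

I handed the job in at about 26 s: the stick was dipped in the cup, drawn along the whole groove from red to blue at about 0.05 m/s, and left leaning, released and at rest, in the caddy's bin. I haven't seen the judge's result. The tip touched the groove floor at the red end (about 10 N), then travelled just above it. The wrist showed no bump, and I did not re-photograph the bystanders.

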